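# Top up the laundry tablets and find the full tin

### The job

We are topping up the laundry tablets: tip the tray so that all three loose tablets slide off its open edge into the white tub, and set the empty tray back down flat on the counter. Then heft the three identical closed tins to find the heaviest, the full one we shall open next: leave the two lighter tins standing upright on their mat, and hold the heaviest up, upright and at least 15 cm above the counter, finishing with it still held in the gripper. Leave the other things where they are.

Things in the scene. Friction and masses are not known exactly. Their poses are not given: they have to be found in the camera images.
- tray: grey plastic tray, 150 (x) x 110 (y) x 4 mm floor, with a 22 mm rim on its two long sides and its +x end; the -x end is open, without a rim, and faces roughly towards the robot. Loose, 110 to 170 g. Origin at the centre of its underside, z up.
- tray_grip (a point): point to grip in the tray's upright handle: a plate at the +x end, 12 mm thick along the tray's x, 50 mm wide along y, rising to 80 mm above the tray's underside. The point is in the plate's middle, 62 mm above the underside, 69 mm from the tray's centre. Axes as the tray's.
- tray_lip (a point): middle of the tray's open edge, 75 mm to -x of the tray's centre, 2 mm above its underside. Axes as the tray's; tablets slide off over this edge once it is tipped down steeply enough (friction varies; they may need up to about 25 degrees; steeper is surer).
- tub: white open-topped plastic tub, 190 x 190 x 70 mm, walls and floor 5 mm, does not move; origin at the centre of its underside, sides along its x and y, z up
- tablet1: chunky pressed laundry tablet, white, 32 x 32 x 16 mm, 30 g, origin at the centre of its underside; starts lying loose on the tray's front half
- tablet2: chunky pressed laundry tablet, white, 32 x 32 x 16 mm, 30 g, origin at the centre of its underside; starts lying loose on the tray's front half
- tablet3: chunky pressed laundry tablet, white, 32 x 32 x 16 mm, 30 g, origin at the centre of its underside; starts lying loose on the tray's front half
- tin_a: closed aluminium tin, upright cylinder 60 mm in diameter, 95 mm high, flat top; one of three that look identical; origin at the centre of its underside, z up. They stand in a row on the mat, centres about 95 mm apart (80 at least), in an order that changes: neither name nor place tells the weight. 120 to 530 g; the heaviest is at least 150 g heavier than either other.
- tin_b: closed aluminium tin, upright cylinder 60 mm in diameter, 95 mm high, flat top; one of three that look identical; origin at the centre of its underside, z up. They stand in a row on the mat, centres about 95 mm apart (80 at least), in an order that changes: neither name nor place tells the weight. 120 to 530 g; the heaviest is at least 150 g heavier than either other.
- tin_c: closed aluminium tin, upright cylinder 60 mm in diameter, 95 mm high, flat top; one of three that look identical; origin at the centre of its underside, z up. They stand in a row on the mat, centres about 95 mm apart (80 at least), in an order that changes: neither name nor place tells the weight. 120 to 530 g; the heaviest is at least 150 g heavier than either other.
- mat: black rubber mat, 120 (x) x 310 (y) x 4 mm, fixed on the counter, carrying the tins in a row along its y; origin at the centre of its underside
- cup: white measuring cup, 68 mm in diameter, 60 mm high, origin under its centre; bystander beyond the tub
- soap: bar of soap, 85 x 55 x 26 mm, origin under its centre; bystander on the robot's side of the tub
- brush: wooden scrubbing brush lying bristles down, 130 x 45 x 38 mm, long along its x, origin under its centre; bystander on the robot's side, between tub and mat
- jar: glass jar with a white lid, 72 mm in diameter, 85 mm high, origin under its centre; bystander beyond the gap between tub and mat
- peg: wooden clothes peg lying flat, 75 x 10 x 12 mm, long along its x, origin under its centre; bystander beyond the tray
- pot: flat round pot with a lid, 56 mm in diameter, 28 mm high, origin under its centre; bystander beyond the mat
Things that resemble listed ones, but are neither listed nor needed, are in the scene too. Leave any purple look-alike of the tin_c alone.

How it is judged:
By the outcome, as a careful person would: the job done as asked, in the order asked, and still so for the second after the job is handed in, while the arm keeps its last pose, push and grip.
It also fails if it takes over 72 s, if anything falls off the work surface, if the arm or the gripper's body presses on something with over 40 N, if the wrist force passes 120 N, or if a joint passes its speed limit or range.

### The arm

A 6-joint arm with a two-finger parallel gripper is mounted at the origin on the work surface. World frame = base frame: x ahead of the robot, y to its left, z up, the work surface at z = 0. Lengths are in m, angles in rad, forces in N, time in s.
With the tool pointing down it reaches from about 0.275 to 0.85 m from the base axis. Payload 19 kg.
Tool frame: the origin (TCP) lies midway between the tips of the shut fingers; the grasp point (between the pads) lies 19 mm behind it; z points along the fingers, y is the line along which they close (so a half turn about z gives the same grasp; the last joint's range is limited). The gripper opens to 85 mm and grips with 20 to 120 N. Pads are 22 mm wide; open, the fingers measure 114 mm over their backs; the gripper's body (76 mm by 85 mm) begins 54 mm behind the grasp point. The pads swing forward as they close: fully open they stand 13 mm farther back than shut.
Start: joints at [-1.316, 0.15, 1.437, -0, 1.554, -0.134], TCP at [0.218, -0.532, 0.231] pointing down, gripper open.
Joint ranges: [-2.8, 2.8], [-0.68, 2.1], [0.12, 2.68], [-1.39, 4.53], [0.16, 2.79], [-2.81, 2.81]. Speed limits (rad/s): [1.89, 1.89, 2.22, 3.01, 3.01, 3.01].

### API

Orientations are given as a rotation vector (axis times angle).
In Python, from cell import robot gives the robot as it stands.
- The arm moves only by the tool servo_tool, never from a script. Its argument "rows" is a list of rows, each an object with "slide": the shift along the tool's x, y, z normalised to -1 to 1, where 1 is 0.2 m, a list of three; "roll": the turn about the tool's z normalised to -1 to 1, where 1 is 180 degrees. A call has 1 to 12 rows; each row is the pose to reach, as a shift and turn from the pose commanded when the call began, along the tool's axes at that moment, turning the shorter way round; what a row does not reach only later rows make up. A row lasts 1/10 s, in which the tool goes at most 50 mm and 8.59 degrees, less where a joint would pass 70% of its speed; a pose out of reach is approached as far as the arm can. A call with a number of a shift or a turn outside -1 to 1 is refused whole. A call with a gripper value outside its range is refused whole. "gripper" is the opening in per cent of the stroke, from 0 (shut) to 100 (fully open), set as the call begins (left out, the last holds). The fingers move at their own pace and stop on an object; "squeeze" is the grip in N (left out, the last holds). Time passes only in rows, so rows that repeat a pose let the fingers close. It gives the time, the measured TCP pose, the force, the opening and the grip force at its end, in the units of the state.
- robot.get_obs(): the state, without advancing time (a new reading comes with each control period).
- robot.get_image(name): name is "side" or "top"; returns the picture (400x640x3 uint8, blue, green, red); there is no depth.
- robot.camera_info(name): a dict with "vertical_fov" (degrees; the focal length in pixels is half the picture's height over the tangent of half this angle, whatever the lens; pixels are square), "cx", "cy" (the principal point, pixels), "k1" (the pictures are not rectified: a ray, as slopes to the right and down, at radius r is drawn at 1 + k1 r^2 times it, then the intrinsics apply), "R" (3x3) and "t" (3): a world point X has camera coordinates R X + t. Camera axes: x right, y down, z forward; pixel columns grow to the right and rows downward; lengths in m; the calibration is good to about 2 mm. A picture is of the moment at which its call begins. camera_info takes no time and is no camera call.
- robot.hand_in(): hands the job in; it is judged then, once.
The state is a dict: "clock": time; "joints": joint angles; "dq": joint speeds; "joint_efforts": joint torques, N m; "eef_pos": TCP position; "eef_rot": TCP orientation; "contact_force": force on the tool from outside, world axes, zero at the start; "wrist_torque": the same for the moment, N m; "grip_width": finger opening in m; "gripper_force": force on a finger pad.
Only numpy, scipy, OpenCV 4.12 (cv2) and the standard library are available. Lean on these libraries where they do the work, as an engineer would, in place of code of your own. Each camera call takes 0.05 s, during which the arm holds its last target. There are 200 camera calls.

## Working session

There is one attempt and no reset: what is moved stays moved. The work goes in short steps, Python scripts to look and compute and a tool call to move; the robot and the scene stay as the last step left them, time stands still between calls to the robot, and variables do not carry over. Pictures are saved under pics/ and viewed, at most 10 in all, crops included, and the job is handed in when it is done.

Besides the shell and the picture viewer there is one more tool, called after "Request:" by a JSON object that holds its "api" and its "payload". servo_tool: Moves the arm, as the interface text tells. Its arguments: {"type":"object","properties":{"rows":{"type":"array"},"gripper":{"type":"number"},"squeeze":{"type":"number"}},"required":["rows"]}

```bash
mkdir -p pics; ls
python3 - <<'E'
from cell import robot
import cv2
for n in("top","side"):
    cv2.imwrite(f"pics/{n}0.png",robot.get_image(n)); print(robot.camera_info(n))
print(robot.get_obs())
E
```

```text
pics
{'vertical_fov': 46.781326065694486, 'cx': 306.12395017100863, 'cy': 196.08074680786208, 'k1': 0.014079566631862066, 'R': array([[ 0.02164352, -0.99976478, -0.00139277],
       [-0.98280752, -0.02102088, -0.18343256],
       [ 0.18336013,  0.00533896, -0.98303131]]), 't': array([-0.03728796,  0.54176088,  1.16171125])}
{'vertical_fov': 54.35038125280859, 'cx': 315.91113529253914, 'cy': 192.03639145858742, 'k1': -0.03651531266471096, 'R': array([[-0.91821446, -0.39594062, -0.01064095],
       [-0.23996382,  0.57746525, -0.78035329],
       [ 0.31511834, -0.71397823, -0.62524836]]), 't': array([0.51424545, 0.21504863, 0.76155674])}
{'clock': 0.1, 'joints': array([-1.31598355e+00,  1.50958406e-01,  1.43794518e+00,  2.60481443e-06,
        1.55379191e+00, -1.33960003e-01]), 'dq': array([-0.00055413, -0.00019344, -0.00033463,  0.00071328,  0.00069854,
        0.00034455]), 'joint_efforts': array([ 6.27531961e-03, -7.14377117e+01, -5.71795142e+01,  8.55305075e-05,
        7.17119663e-03,  3.41697819e-05]), 'eef_pos': array([ 0.21790509, -0.5318811 ,  0.23073391]), 'eef_rot': array([-3.08134486e+00, -6.06631492e-01,  1.00496517e-04]), 'contact_force': array([-0.78979559,  0.30304913, -0.12646096]), 'wrist_torque': array([-0.01171527, -0.03739935, -0.02621185]), 'gripper_force': 0.0, 'grip_width': 0.08557062221012596}
```

View pics/top0.png

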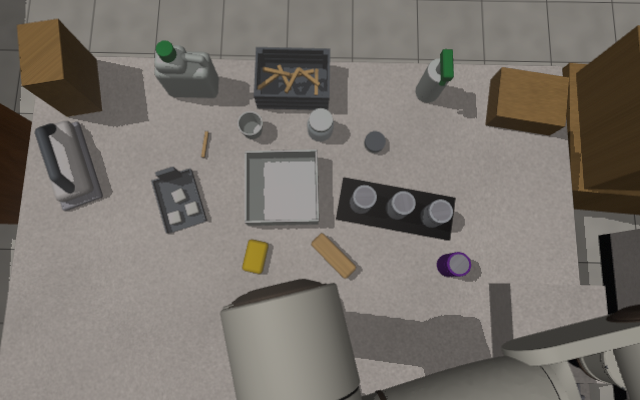

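View pics/side0.png

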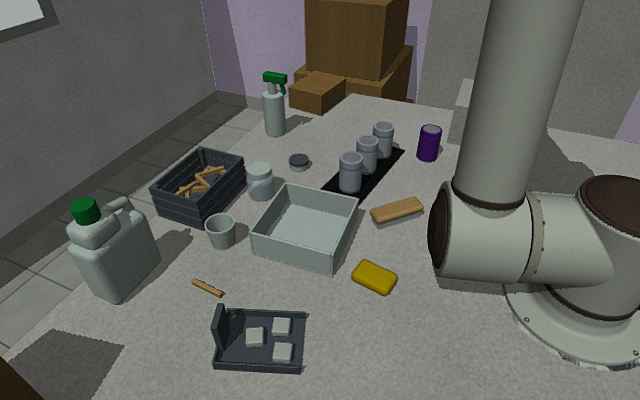

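Top view: the tray is at about (180,203), with its handle at (167,174) and its open edge facing down. The tub is at (282,188).

What could be taken for the things I want:
- **Tins:** the three aluminium tins are at (364,199), (402,206) and (440,213) on the mat. The jar (320,122), the pot (374,142) and the purple look-alike (454,264) are not tins.
- **Tray:** the grey tray is at (180,203). The dark crate with pegs at (292,78) is not it.
- **Tub:** the white tub is at (282,188). The cup at (251,125) is not it.

I choose the grey tray, the white tub and the three aluminium tins, and check them in close crops.

```bash
cat > h.py <<'E'
import numpy as np, cv2
from cell import robot
from scipy.spatial.transform import Rotation as Ro
def ray(cam,px):
    c=robot.camera_info(cam); f=200/np.tan(np.radians(c["vertical_fov"])/2)
    K=np.array([[f,0,c["cx"]],[0,f,c["cy"]],[0,0,1]])
    u=cv2.undistortPoints(np.array(px,float).reshape(-1,1,2),K,np.array([c["k1"],0,0,0]))[:,0]
    d=np.c_[u,np.ones(len(u))]@c["R"]; return -c["R"].T@c["t"],d
def at_z(cam,px,z):
    o,d=ray(cam,px); return o+d*((z-o[2])/d[:,2])[:,None]
def crop(cam,x0,y0,w,h,s,name):
    cv2.imwrite(name,cv2.resize(robot.get_image(cam)[y0:y0+h,x0:x0+w],None,fx=s,fy=s,interpolation=cv2.INTER_CUBIC))
def go(target,yaw=None):
    "slide/roll needed from now to TCP target; yaw=world angle of the closing line"
    o=robot.get_obs(); R=Ro.from_rotvec(o["eef_rot"]).as_matrix()
    s=R.T@(np.array(target)-o["eef_pos"])/0.2
    cur=np.degrees(np.arctan2(R[1,1],R[0,1])); out=None
    if yaw is not None:
        d=-(yaw-cur); d=(d+90)%180-90; out=d/180   # tool z is down
    print("slide",s.round(3),"roll",None if out is None else round(out,3),"tcp",o["eef_pos"].round(3),"yaw",cur.round(1),"j6",o["joints"][5].round(2),"t",o["clock"],"F",o["contact_force"].round(2),"w",round(o["grip_width"],4),"gf",round(o["gripper_force"],1),"tilt",np.degrees(np.arccos(-R[2,2])).round(1))
E
python3 - <<'E'
from h import *
crop("top",140,150,200,150,4,"pics/c1.png"); crop("top",330,160,140,90,5.5,"pics/c2.png")
E
```

```text
(no output)
```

View pics/c1.png

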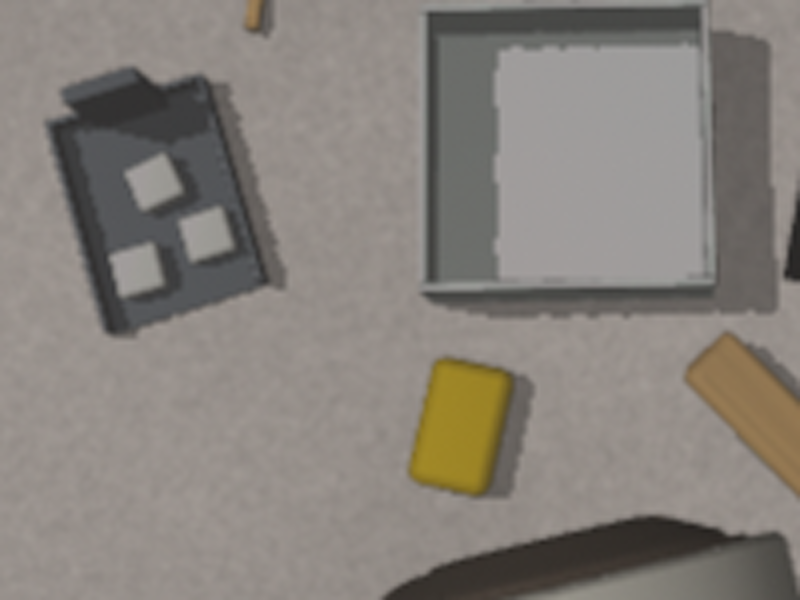

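View pics/c2.png

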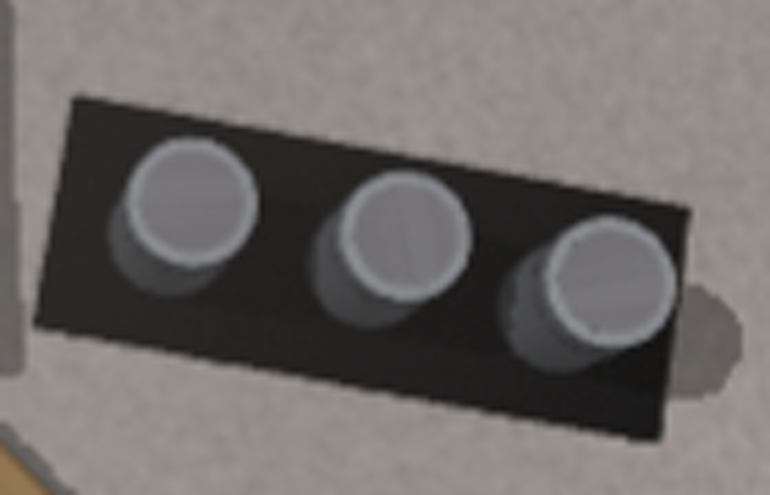

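Crop 1 shows the tray with its handle top at crop (105,90), i.e. pixel (166,172). The open edge runs from (107,330) to (266,282), and the three tablets are on the tray. The tub rim corners are at crop (425,10), (707,8), (716,287) and (425,290). Crop 2 shows three plain aluminium tins on the black mat, with tops at crop (192,202), (405,236) and (611,282).

Run:
```python
from h import *
A=lambda p:np.array(p,float)/4+[140,150]-.375
B=lambda p:np.array(p,float)/5.5+[330,160]-.4
print("handle",at_z("top",A([[105,90]]),.08).round(4))
print("handle top far edge",at_z("top",A([[62,92],[134,69]]),.08).round(4))
for z in(.022,.026): print("tray rim",z,at_z("top",A([[52,122],[207,77],[266,282],[107,330]]),z).round(4).tolist())
print("tub",at_z("top",A([[425,10],[707,8],[716,287],[425,290]]),.07).round(4).tolist())
print("tins",at_z("top",B([[192,202],[405,236],[611,282]]),.099).round(4).tolist())
print("mat",at_z("top",B([[75,96],[690,209],[660,441],[35,326]]),.004).round(4).tolist())
print("tablets",at_z("top",A([[155,182],[207,234],[137,269]]),.02).round(4).tolist())
go([.6,.3,.2],0)
```

```text
handle [[0.5919 0.337  0.08  ]]
handle top far edge [[0.59   0.3645 0.08  ]
 [0.6062 0.3194 0.08  ]]
tray rim 0.022 [[0.5826, 0.3894, 0.022], [0.616, 0.2871, 0.022], [0.4771, 0.2386, 0.022], [0.4429, 0.3415, 0.022]]
tray rim 0.026 [[0.5817, 0.388, 0.026], [0.6151, 0.2861, 0.026], [0.4765, 0.2377, 0.026], [0.4425, 0.3403, 0.026]]
tub [[0.6526, 0.1348, 0.07], [0.6579, -0.0501, 0.07], [0.4738, -0.059, 0.07], [0.4679, 0.1264, 0.07]]
tins [[0.5358, -0.1725, 0.099], [0.5221, -0.2694, 0.099], [0.503, -0.3623, 0.099]]
mat [[0.6063, -0.126, 0.004], [0.5555, -0.4298, 0.004], [0.4406, -0.4109, 0.004], [0.4902, -0.1072, 0.004]]
tablets [[0.5433, 0.3177, 0.02], [0.5088, 0.2804, 0.02], [0.4842, 0.3254, 0.02]]
slide [ 3.345 -3.125  0.157] roll -0.376 tcp [ 0.218 -0.532  0.231] yaw -67.7 j6 -0.13 t 0.2 F [0.76 0.32 0.69] w 0.0852 gf 0.0 tilt 0.0
```

Request:
{"api": "servo_tool", "payload": {"rows": [{"slide": [1,-0.98,0],"roll": 0},{"slide": [1,-0.98,0],"roll": 0},{"slide": [1,-0.98,0],"roll": 0},{"slide": [1,-0.98,0],"roll": 0},{"slide": [1,-0.98,0],"roll": 0},{"slide": [1,-0.98,0],"roll": 0}], "gripper": 100, "squeeze": 100}}

```text
clock: 0.8
eef_pos: [0.3293, -0.2721, 0.2315]
eef_rot: [3.082, 0.609, 0.001]
contact_force: [0.2, -0.1, 0.1]
grip_width: 0.0858
gripper_force: 0.0
```

Request:
{"api": "servo_tool", "payload": {"rows": [{"slide": [1,-0.98,0],"roll": 0},{"slide": [1,-0.98,0],"roll": 0},{"slide": [1,-0.98,0],"roll": 0},{"slide": [1,-0.98,0],"roll": 0},{"slide": [1,-0.98,0],"roll": 0},{"slide": [1,-0.98,0],"roll": 0}]}}

```text
clock: 1.4
eef_pos: [0.44, -0.0146, 0.2314]
eef_rot: [-3.081, -0.61, -0.001]
contact_force: [0.7, -0.5, -0.9]
grip_width: 0.0854
gripper_force: 0.0
```

Request:
{"api": "servo_tool", "payload": {"rows": [{"slide": [1,-0.98,0],"roll": 0.02},{"slide": [1,-0.98,0],"roll": 0.02},{"slide": [1,-0.98,0],"roll": 0.02},{"slide": [1,-0.98,0],"roll": 0.02},{"slide": [1,-0.98,0],"roll": 0.02},{"slide": [1,-0.98,0],"roll": 0.02},{"slide": [1,-0.98,0],"roll": 0.02}]}}

```text
clock: 2.1
eef_pos: [0.5507, 0.2427, 0.2302]
eef_rot: [-3.099, -0.514, 0.002]
contact_force: [-0.2, -1.2, -1.6]
grip_width: 0.0852
gripper_force: 0.0
```

```bash
python3 -c "
from h import *
go([.594,.3365,.12],109);go([.594,.3365,.040],109)"
```

```text
slide [ 0.357 -0.374  0.551] roll -0.001 tcp [0.551 0.243 0.23 ] yaw -71.1 j6 1.53 t 2.1 F [-0.18 -1.22 -1.59] w 0.0852 gf 0.0 tilt 0.1
slide [ 0.358 -0.373  0.951] roll -0.001 tcp [0.551 0.243 0.23 ] yaw -71.1 j6 1.53 t 2.1 F [-0.18 -1.22 -1.59] w 0.0852 gf 0.0 tilt 0.1
```

Request:
{"api": "servo_tool", "payload": {"rows": [{"slide": [0.36,-0.37,0.2]},{"slide": [0.36,-0.37,0.4]},{"slide": [0.36,-0.37,0.45]},{"slide": [0.36,-0.37,0.65]},{"slide": [0.36,-0.37,0.85]},{"slide": [0.36,-0.37,0.95]},{"slide": [0.36,-0.37,0.95]},{"slide": [0.36,-0.37,0.95]}]}}

```text
validation failed for argument at $.ro...
```

```bash
python3 -c "
from h import *
go([.594,.3365,.040],109)
a=robot.get_image('top')[130:250,120:280];b=robot.get_image('side')[230:390,140:360]
cv2.imwrite('pics/g1.png',np.hstack([cv2.resize(a,(533,400)),cv2.resize(b,(550,400))])[:,:] if 0 else cv2.resize(np.vstack([cv2.resize(a,(600,450)),cv2.resize(b,(600,436))]),(406,600)))"
```

```text
slide [ 0.358 -0.373  0.951] roll -0.001 tcp [0.551 0.243 0.23 ] yaw -71.1 j6 1.53 t 2.1 F [-0.18 -1.22 -1.59] w 0.0852 gf 0.0 tilt 0.1
```

View pics/g1.png

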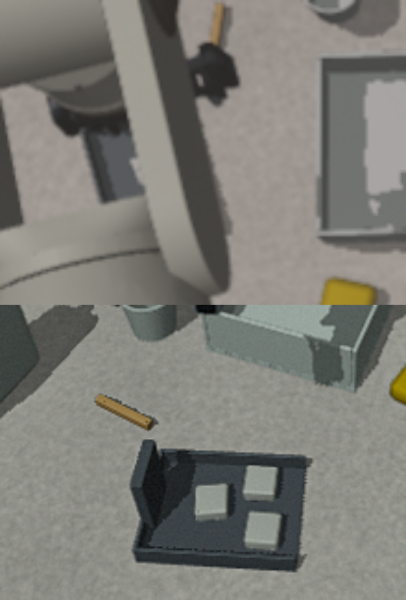

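The move was refused because a roll is required in every row, so the picture only shows the arm still above the tray, with the three tablets in place. I'll resend it with the roll.

Request:
{"api": "servo_tool", "payload": {"rows": [{"slide": [0.36,-0.37,0.2],"roll": 0},{"slide": [0.36,-0.37,0.4],"roll": 0},{"slide": [0.36,-0.37,0.45],"roll": 0},{"slide": [0.36,-0.37,0.65],"roll": 0},{"slide": [0.36,-0.37,0.85],"roll": 0},{"slide": [0.36,-0.37,0.95],"roll": 0},{"slide": [0.36,-0.37,0.95],"roll": 0}]}}

```text
clock: 2.9
eef_pos: [0.5934, 0.3308, 0.0384]
eef_rot: [3.099, 0.508, -0.008]
contact_force: [-0.5, -0.2, 0.7]
grip_width: 0.0852
gripper_force: 0.0
```

```bash
python3 -c "
from h import *
go([.594,.3365,.040],109)
crop('side',140,220,220,165,3.6,'pics/g2.png')"
```

```text
slide [ 0.012 -0.026 -0.008] roll -0.002 tcp [0.593 0.331 0.038] yaw -71.4 j6 1.64 t 2.9 F [-0.47 -0.15  0.68] w 0.0852 gf 0.0 tilt 0.3
```

View pics/g2.png

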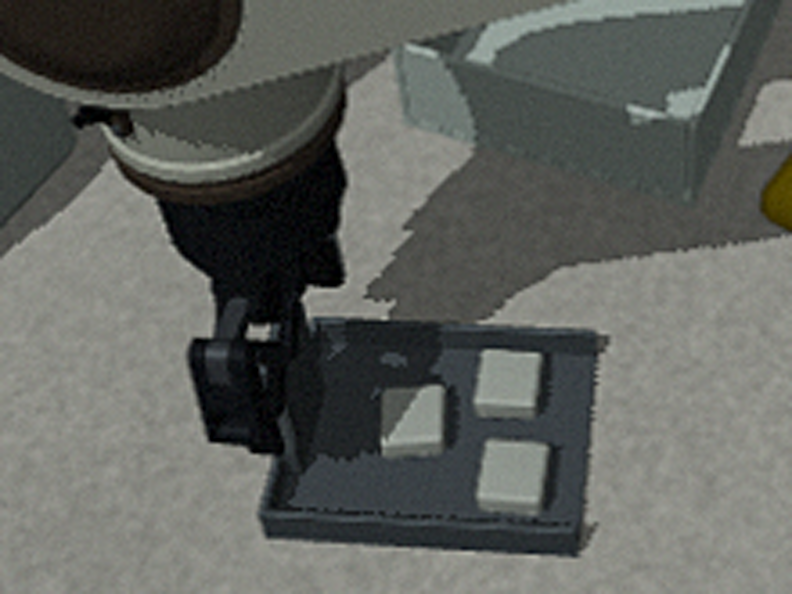

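The open fingers straddle the handle plate at crop (270,390), and the tablets are undisturbed. I'll close the gripper.

Request:
{"api": "servo_tool", "payload": {"rows": [{"slide": [0,-0.025,0],"roll": 0},{"slide": [0,-0.025,0],"roll": 0},{"slide": [0,-0.025,0],"roll": 0},{"slide": [0,-0.025,0],"roll": 0},{"slide": [0,-0.025,0],"roll": 0},{"slide": [0,-0.025,0],"roll": 0},{"slide": [0,-0.025,0],"roll": 0}], "gripper": 0, "squeeze": 110}}

```text
clock: 3.65
eef_pos: [0.594, 0.3379, 0.0436]
eef_rot: [-3.099, -0.51, -0.005]
contact_force: [-0.6, 0.1, 9.9]
grip_width: 0.0486
gripper_force: 113.9
```

Request:
{"api": "servo_tool", "payload": {"rows": [{"slide": [0,0,-0.03],"roll": 0},{"slide": [0,0,-0.08],"roll": 0},{"slide": [0,0,-0.15],"roll": 0},{"slide": [0,0,-0.15],"roll": 0},{"slide": [0,0,-0.15],"roll": 0}]}}

```text
clock: 4.15
eef_pos: [0.5934, 0.3375, 0.072]
eef_rot: [-3.1, -0.51, -0.002]
contact_force: [-0.4, 0.2, -2.7]
grip_width: 0.0482
gripper_force: 113.4
```

```bash
python3 -c "
from h import *
go([.594,.3365,.040],109)
print(robot.get_obs()['wrist_torque'])
crop('side',140,220,220,165,3.6,'pics/g3.png')"
```

```text
slide [0.001 0.006 0.16 ] roll -0.002 tcp [0.593 0.337 0.072] yaw -71.3 j6 1.65 t 4.15 F [-0.38  0.15 -2.67] w 0.0482 gf 113.4 tilt 0.1
[ 0.00904922 -0.08543395  0.00051933]
```

View pics/g3.png

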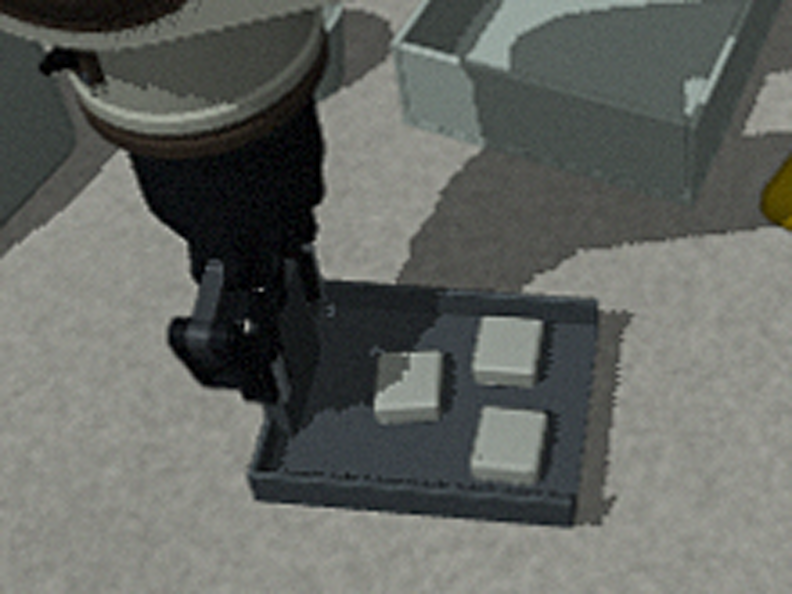

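The tray is held level about 3 cm up, with all three tablets on it. I'll carry it gently over the tub.

Request:
{"api": "servo_tool", "payload": {"rows": [{"slide": [0,0,-0.1],"roll": 0},{"slide": [0,0,-0.25],"roll": 0},{"slide": [0,0,-0.4],"roll": 0},{"slide": [0,0.03,-0.5],"roll": 0},{"slide": [-0.01,0.1,-0.53],"roll": 0},{"slide": [-0.03,0.2,-0.53],"roll": 0},{"slide": [-0.05,0.33,-0.53],"roll": 0},{"slide": [-0.07,0.47,-0.53],"roll": 0},{"slide": [-0.09,0.61,-0.53],"roll": 0},{"slide": [-0.1,0.75,-0.53],"roll": 0}]}}

```text
clock: 5.2
eef_pos: [0.6216, 0.1861, 0.1752]
eef_rot: [3.1, 0.509, -0.004]
contact_force: [0.3, 0.5, -1.5]
grip_width: 0.0487
gripper_force: 113.7
```

Request:
{"api": "servo_tool", "payload": {"rows": [{"slide": [-0.02,0.14,0],"roll": 0.015},{"slide": [-0.04,0.28,0],"roll": 0.03},{"slide": [-0.06,0.42,0],"roll": 0.045},{"slide": [-0.08,0.55,0],"roll": 0.06},{"slide": [-0.1,0.65,0],"roll": 0.075},{"slide": [-0.11,0.72,0],"roll": 0.089},{"slide": [-0.11,0.74,0],"roll": 0.089},{"slide": [-0.11,0.74,0],"roll": 0.089},{"slide": [-0.11,0.74,0],"roll": 0.089}]}}

```text
clock: 6.1
eef_pos: [0.6486, 0.0423, 0.177]
eef_rot: [-3.14, -0.075, 0.001]
contact_force: [0.1, 0.2, -2.4]
grip_width: 0.0484
gripper_force: 113.7
```

```bash
python3 -c "
from h import *
go([.648,.042,.175],92.6)
print(robot.get_obs()['wrist_torque'])"
```

```text
slide [-0.003  0.001  0.01 ] roll 0.001 tcp [0.649 0.042 0.177] yaw -87.3 j6 1.47 t 6.1 F [ 0.09  0.22 -2.4 ] w 0.0484 gf 113.7 tilt 0.0
[ 0.01844393 -0.10414799  0.01897621]
```

Now I'll ease the grip so the tray pivots under its own weight.

Request:
{"api": "servo_tool", "payload": {"rows": [{"slide": [0,0,0],"roll": 0},{"slide": [0,0,0],"roll": 0},{"slide": [0,0,0],"roll": 0},{"slide": [0,0,0],"roll": 0},{"slide": [0,0,0],"roll": 0},{"slide": [0,0,0],"roll": 0}], "squeeze": 20}}

```text
clock: 6.7
eef_pos: [0.6488, 0.0417, 0.1773]
eef_rot: [-3.141, -0.073, -0.0]
contact_force: [-0.5, -0.9, -2.1]
grip_width: 0.0479
gripper_force: 113.7
```

```bash
python3 -c "
from h import *
go([.648,.042,.175],92.6)
print(robot.get_obs()['wrist_torque'])
crop('side',190,90,220,165,3.6,'pics/g4.png')"
```

```text
slide [-0.004 -0.002  0.012] roll 0.0 tcp [0.649 0.042 0.177] yaw -87.3 j6 1.47 t 6.7 F [-0.51 -0.91 -2.09] w 0.0479 gf 113.7 tilt 0.0
[-0.03126293 -0.11428664  0.03347869]
```

View pics/g4.png

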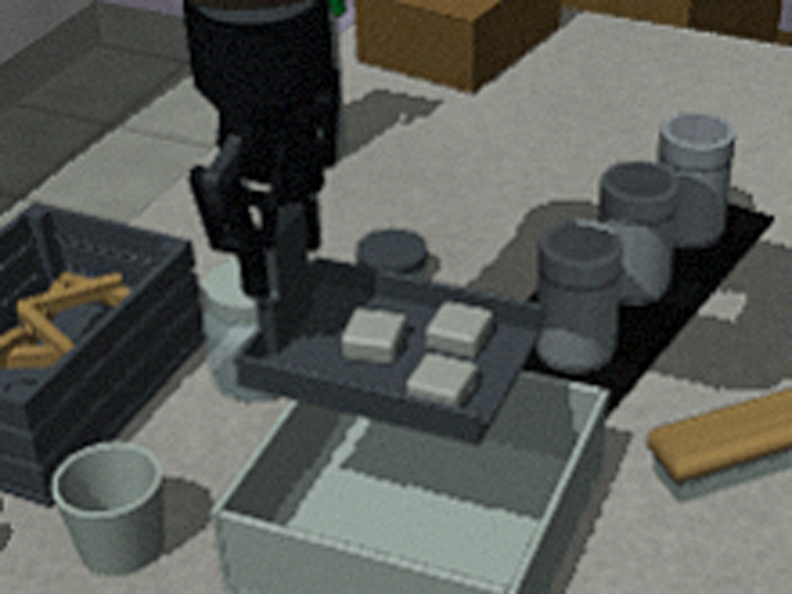

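The tray is still level over the tub with its three tablets, and the grip force is still 114 N. The squeeze value probably needs a gripper command with it.

Request:
{"api": "servo_tool", "payload": {"rows": [{"slide": [0,0,0],"roll": 0},{"slide": [0,0,0],"roll": 0},{"slide": [0,0,0],"roll": 0},{"slide": [0,0,0],"roll": 0},{"slide": [0,0,0],"roll": 0},{"slide": [0,0,0],"roll": 0}], "gripper": 0, "squeeze": 20}}

```text
clock: 7.35
eef_pos: [0.6488, 0.0416, 0.1773]
eef_rot: [-3.141, -0.073, 0.0]
contact_force: [-0.2, 0.5, -1.6]
grip_width: 0.0486
gripper_force: 113.7
```

```bash
python3 -c "
from h import *
go([.648,.042,.175],92.6)
print(robot.get_obs()['wrist_torque'])"
```

```text
slide [-0.004 -0.002  0.011] roll 0.0 tcp [0.649 0.042 0.177] yaw -87.3 j6 1.47 t 7.35 F [-0.17  0.47 -1.59] w 0.0486 gf 113.7 tilt 0.0
[ 0.01130183 -0.08026113  0.01693312]
```

Request:
{"api": "servo_tool", "payload": {"rows": [{"slide": [0,0,0],"roll": 0},{"slide": [0,0,0],"roll": 0},{"slide": [0,0,0],"roll": 0}], "gripper": 45, "squeeze": 20}}

```text
clock: 7.65
eef_pos: [0.6488, 0.0416, 0.1773]
eef_rot: [-3.141, -0.073, -0.0]
contact_force: [-0.1, 0.1, -1.5]
grip_width: 0.0484
gripper_force: 113.7
```

```bash
python3 -c "
from h import *
go([.648,.042,.175],92.6)
print(robot.get_obs()['wrist_torque'])"
```

```text
slide [-0.004 -0.002  0.012] roll 0.0 tcp [0.649 0.042 0.177] yaw -87.3 j6 1.47 t 7.65 F [-0.1   0.12 -1.48] w 0.0484 gf 113.7 tilt 0.0
[ 0.03616444 -0.12926291  0.02151755]
```

Request:
{"api": "servo_tool", "payload": {"rows": [{"slide": [0,0,0],"roll": 0}], "gripper": 56, "squeeze": 20}}

```text
clock: 7.75
eef_pos: [0.6488, 0.0416, 0.1773]
eef_rot: [-3.141, -0.073, 0.0]
contact_force: [0.2, 1.0, -1.3]
grip_width: 0.0484
gripper_force: 113.7
```

Request:
{"api": "servo_tool", "payload": {"rows": [{"slide": [0,0,0],"roll": 0}], "gripper": 57}}

```text
clock: 7.85
eef_pos: [0.6488, 0.0416, 0.1773]
eef_rot: [-3.141, -0.073, 0.0]
contact_force: [0.6, -0.3, -2.7]
grip_width: 0.0489
gripper_force: 74.7
```

Request:
{"api": "servo_tool", "payload": {"rows": [{"slide": [0,0,0],"roll": 0}], "gripper": 57.5}}

```text
clock: 7.95
eef_pos: [0.6488, 0.0416, 0.1773]
eef_rot: [-3.141, -0.073, 0.0]
contact_force: [0.4, -0.5, -0.8]
grip_width: 0.0491
gripper_force: 50.6
```

Opening the fingers in small steps does control the force. I'll ease it further.

Request:
{"api": "servo_tool", "payload": {"rows": [{"slide": [0,0,0],"roll": 0},{"slide": [0,0,0],"roll": 0}], "gripper": 58}}

```text
clock: 8.15
eef_pos: [0.6488, 0.0416, 0.1773]
eef_rot: [-3.141, -0.073, 0.0]
contact_force: [0.7, 0.5, -1.3]
grip_width: 0.0499
gripper_force: 26.5
```

```bash
python3 -c "
from h import *
go([.648,.042,.175],92.6)
print(robot.get_obs()['wrist_torque'])"
```

```text
slide [-0.004 -0.002  0.011] roll 0.0 tcp [0.649 0.042 0.177] yaw -87.3 j6 1.47 t 8.15 F [ 0.73  0.55 -1.33] w 0.0499 gf 26.5 tilt 0.0
[ 0.04918103 -0.06786019  0.00236085]
```

```bash
cat >> h.py <<'E'
def diff(name):
    crop('side',190,90,220,165,3.6,name); a=cv2.imread(name).astype(int); b=cv2.imread('pics/g4.png').astype(int)
    m=(np.abs(a-b).max(2)>40); ys,xs=np.nonzero(m); print("diff",m.mean().round(4),"bbox",(xs.min(),xs.max(),ys.min(),ys.max()) if m.any() else None)
E
python3 -c "
from h import *
diff('pics/d1.png')"
```

```text
diff 0.0001 bbox (np.int64(193), np.int64(492), np.int64(167), np.int64(509))
```

Request:
{"api": "servo_tool", "payload": {"rows": [{"slide": [0,0,0],"roll": 0},{"slide": [0,0,0],"roll": 0}], "gripper": 58.2}}

```text
clock: 8.4
eef_pos: [0.6488, 0.0416, 0.1773]
eef_rot: [-3.141, -0.073, 0.0]
contact_force: [0.7, 0.8, -2.4]
grip_width: 0.0495
gripper_force: 16.8
```

```bash
python3 -c "
from h import *
diff('pics/d2.png')"
```

```text
diff 0.0002 bbox (np.int64(193), np.int64(492), np.int64(166), np.int64(509))
```

Request:
{"api": "servo_tool", "payload": {"rows": [{"slide": [0,0,0],"roll": 0},{"slide": [0,0,0],"roll": 0}], "gripper": 58.3}}

```text
clock: 8.65
eef_pos: [0.6488, 0.0416, 0.1773]
eef_rot: [-3.141, -0.073, 0.0]
contact_force: [-0.5, -0.0, -2.5]
grip_width: 0.0498
gripper_force: 11.9
```

```bash
python3 -c "
from h import *
diff('pics/d3.png')"
```

```text
diff 0.0069 bbox (np.int64(193), np.int64(769), np.int64(166), np.int64(522))
```

It has started to turn. I'll ease it a little more.

Request:
{"api": "servo_tool", "payload": {"rows": [{"slide": [0,0,0],"roll": 0},{"slide": [0,0,0],"roll": 0},{"slide": [0,0,0],"roll": 0},{"slide": [0,0,0],"roll": 0}], "gripper": 58.34}}

```text
clock: 9.1
eef_pos: [0.6488, 0.0416, 0.1773]
eef_rot: [-3.141, -0.073, 0.0]
contact_force: [0.3, -0.5, -2.1]
grip_width: 0.0495
gripper_force: 9.1
```

```bash
python3 -c "
from h import *
diff('pics/d4.png');print(robot.get_obs()['gripper_force'])"
```

```text
diff 0.0901 bbox (np.int64(191), np.int64(769), np.int64(167), np.int64(541))
9.11706492304802
```

Request:
{"api": "servo_tool", "payload": {"rows": [{"slide": [0,0,0],"roll": 0},{"slide": [0,0,0],"roll": 0},{"slide": [0,0,0],"roll": 0},{"slide": [0,0,0],"roll": 0},{"slide": [0,0,0],"roll": 0},{"slide": [0,0,0],"roll": 0},{"slide": [0,0,0],"roll": 0},{"slide": [0,0,0],"roll": 0}]}}

```text
clock: 9.95
eef_pos: [0.6488, 0.0417, 0.1773]
eef_rot: [-3.141, -0.073, 0.0]
contact_force: [-0.4, 0.7, -1.0]
grip_width: 0.0499
gripper_force: 9.1
```

```bash
python3 -c "
from h import *
diff('pics/d5.png');print(robot.get_obs()['gripper_force'])"
```

```text
diff 0.0823 bbox (np.int64(191), np.int64(575), np.int64(166), np.int64(582))
9.138317853212357
```

View pics/d5.png

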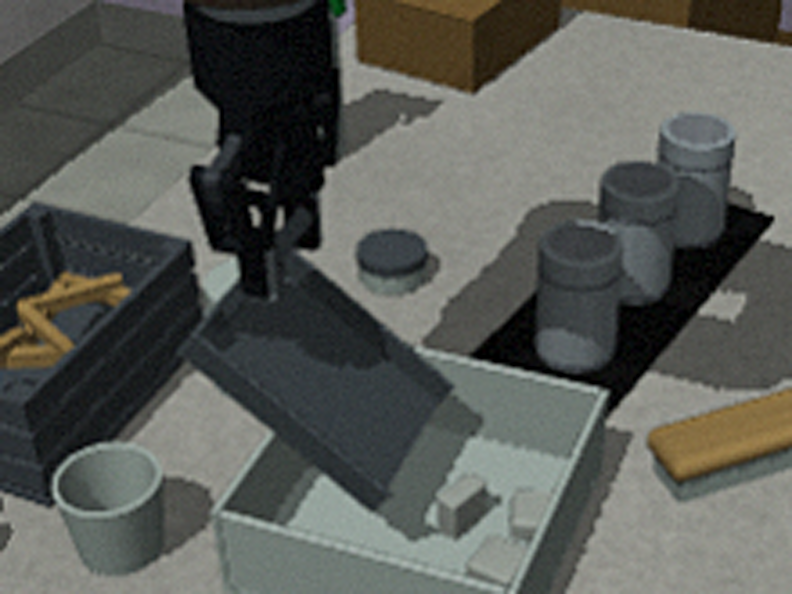

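All three tablets lie in the tub at about crop (460,503), (527,512) and (495,560). The tray is empty and tilted about 40° in the pads. I'll firm the grip, lift clear and carry the tray back.

Request:
{"api": "servo_tool", "payload": {"rows": [{"slide": [0,0,0],"roll": 0},{"slide": [0,0,-0.1],"roll": 0},{"slide": [0,0,-0.25],"roll": 0},{"slide": [0,-0.1,-0.35],"roll": 0},{"slide": [-0.05,-0.25,-0.35],"roll": 0},{"slide": [-0.12,-0.45,-0.35],"roll": 0},{"slide": [-0.2,-0.65,-0.35],"roll": 0},{"slide": [-0.28,-0.85,-0.35],"roll": 0},{"slide": [-0.33,-1,-0.35],"roll": 0}], "gripper": 57.5}}

```text
clock: 10.9
eef_pos: [0.5723, 0.2405, 0.2476]
eef_rot: [-3.14, -0.074, -0.0]
contact_force: [0.8, 0.3, -0.3]
grip_width: 0.0496
gripper_force: 21.5
```

Request:
{"api": "servo_tool", "payload": {"rows": [{"slide": [-0.12,-0.15,0],"roll": -0.03},{"slide": [-0.22,-0.28,0],"roll": -0.06},{"slide": [-0.3,-0.34,0],"roll": -0.09},{"slide": [-0.34,-0.35,0.1],"roll": -0.09},{"slide": [-0.34,-0.35,0.25],"roll": -0.09},{"slide": [-0.34,-0.35,0.4],"roll": -0.09},{"slide": [-0.34,-0.35,0.4],"roll": -0.09}]}}

```text
clock: 11.6
eef_pos: [0.5008, 0.3045, 0.1638]
eef_rot: [3.098, 0.515, -0.009]
contact_force: [-0.5, -1.0, -0.5]
grip_width: 0.0495
gripper_force: 21.6
```

```bash
python3 -c "
from h import *
go([.502,.305,.14],109);go([.594,.3365,.042],109)
crop('side',120,190,240,180,3.3,'pics/p1.png')"
```

```text
slide [ 0.007 -0.     0.119] roll -0.001 tcp [0.501 0.305 0.164] yaw -71.1 j6 1.66 t 11.6 F [-0.48 -0.97 -0.5 ] w 0.0495 gf 21.6 tilt 0.3
slide [ 0.496 -0.001  0.606] roll -0.001 tcp [0.501 0.305 0.164] yaw -71.1 j6 1.66 t 11.6 F [-0.48 -0.97 -0.5 ] w 0.0495 gf 21.6 tilt 0.3
```

Request:
{"api": "servo_tool", "payload": {"rows": [{"slide": [0,0,0],"roll": 0},{"slide": [0,0,0],"roll": 0}], "gripper": 58.1}}

```text
clock: 11.85
eef_pos: [0.5032, 0.3054, 0.1692]
eef_rot: [-3.098, -0.514, -0.004]
contact_force: [0.3, -0.7, -1.8]
grip_width: 0.0499
gripper_force: 19.9
```

Request:
{"api": "servo_tool", "payload": {"rows": [{"slide": [0,0,0.12],"roll": 0},{"slide": [0,0,0.22],"roll": 0},{"slide": [0.07,0,0.27],"roll": 0},{"slide": [0.14,0,0.32],"roll": 0},{"slide": [0.21,0,0.365],"roll": 0},{"slide": [0.27,0,0.41],"roll": 0},{"slide": [0.33,0,0.465],"roll": 0},{"slide": [0.38,0,0.52],"roll": 0},{"slide": [0.43,0,0.57],"roll": 0},{"slide": [0.47,0,0.61],"roll": 0},{"slide": [0.48,0,0.63],"roll": 0},{"slide": [0.48,0,0.63],"roll": 0}]}}

```text
clock: 13.05
eef_pos: [0.5947, 0.3367, 0.0423]
eef_rot: [-3.099, -0.514, -0.004]
contact_force: [2.2, -0.1, 6.8]
grip_width: 0.0497
gripper_force: 22.2
```

```bash
python3 -c "
from h import *
go([.594,.3365,.042],109)
crop('side',120,190,240,180,3.3,'pics/p2.png')
a=cv2.imread('pics/p2.png')
b=cv2.imread('pics/g3.png')
"
```

```text
slide [-0.004 -0.     0.001] roll -0.001 tcp [0.595 0.337 0.042] yaw -71.1 j6 1.64 t 13.05 F [ 2.18 -0.05  6.76] w 0.0497 gf 22.2 tilt 0.2
```

Request:
{"api": "servo_tool", "payload": {"rows": [{"slide": [0,0,0],"roll": 0},{"slide": [0,0,0],"roll": 0},{"slide": [0,0,0],"roll": 0},{"slide": [0,0,0],"roll": 0},{"slide": [0,0,-0.1],"roll": 0},{"slide": [0,0,-0.25],"roll": 0},{"slide": [0,0,-0.5],"roll": 0},{"slide": [0,0,-0.75],"roll": 0},{"slide": [0,0,-0.8],"roll": 0}], "gripper": 100}}

```text
clock: 14.0
eef_pos: [0.5947, 0.3368, 0.2082]
eef_rot: [-3.097, -0.514, -0.013]
contact_force: [0.4, 1.2, 0.3]
grip_width: 0.0853
gripper_force: 0.0
```

```bash
python3 -c "
from h import *
b=robot.get_image('side');cv2.imwrite('pics/s5.png',b)
a=cv2.imread('pics/side0.png')
def dark(i):
    m=((i[280:385,190:330].max(2)<80)).astype(np.uint8); n,l,s,c=cv2.connectedComponentsWithStats(m); k=1+s[1:,4].argmax(); r=cv2.minAreaRect(np.argwhere(l==k)[:,::-1].astype(np.float32)); return s[k].tolist(),c[k].round(1),[np.round(q,1) for q in r]
print(dark(a));print(dark(b))
go([.5,-.2,.2],0)"
```

```text
([21, 23, 98, 72, 4608], array([65.1, 60.1]), [array([68., 59.]), array([96. , 66.3]), np.float64(4.4)])
([24, 21, 98, 72, 5422], array([71.3, 58.2]), [array([70.1, 58.3]), array([95.2, 65.7]), np.float64(7.0)])
slide [-1.315  2.387  0.023] roll -0.395 tcp [0.594 0.337 0.207] yaw -71.1 j6 1.64 t 14.05 F [-0.44 -0.05  1.18] w 0.0853 gf 0.0 tilt 0.4
```

The tray is back flat at its place: its outline has the same 98x72 px size as at the start. Next I'll go to the first tin.

Request:
{"api": "servo_tool", "payload": {"rows": [{"slide": [-0.4,0.9,0],"roll": 0},{"slide": [-0.4,0.9,0],"roll": 0},{"slide": [-0.4,0.9,0],"roll": 0},{"slide": [-0.4,0.9,0],"roll": 0},{"slide": [-0.4,0.9,0],"roll": 0}]}}

```text
clock: 14.55
eef_pos: [0.5751, 0.1353, 0.2002]
eef_rot: [3.099, 0.508, -0.003]
contact_force: [0.3, 1.5, -1.5]
grip_width: 0.0857
gripper_force: 0.0
```

Request:
{"api": "servo_tool", "payload": {"rows": [{"slide": [-0.4,0.9,0],"roll": 0},{"slide": [-0.4,0.9,0],"roll": 0},{"slide": [-0.4,0.9,0],"roll": 0},{"slide": [-0.4,0.9,0],"roll": 0},{"slide": [-0.4,0.9,0],"roll": 0}]}}

```text
clock: 15.05
eef_pos: [0.5575, -0.0606, 0.1999]
eef_rot: [3.1, 0.508, -0.003]
contact_force: [-0.3, 0.7, -0.2]
grip_width: 0.0853
gripper_force: 0.0
```

Request:
{"api": "servo_tool", "payload": {"rows": [{"slide": [-0.3,0.52,0],"roll": -0.342},{"slide": [-0.3,0.52,0],"roll": -0.342},{"slide": [-0.3,0.52,0],"roll": -0.342},{"slide": [-0.3,0.52,0],"roll": -0.342},{"slide": [-0.3,0.52,0],"roll": -0.342},{"slide": [-0.3,0.52,0],"roll": -0.342},{"slide": [-0.3,0.52,0],"roll": -0.342},{"slide": [-0.3,0.52,0],"roll": -0.342},{"slide": [-0.3,0.52,0],"roll": -0.342}]}}

```text
clock: 15.95
eef_pos: [0.5351, -0.1733, 0.2002]
eef_rot: [-2.397, -2.029, 0.001]
contact_force: [-0.1, 0.4, -1.0]
grip_width: 0.0852
gripper_force: 0.0
```

```bash
cat >> h.py <<'E'
def weigh(n=10):
    F=[];T=[]
    for _ in range(n):
        robot.get_image("side"); o=robot.get_obs(); F.append(o["contact_force"][2]); T.append(o["joint_efforts"][1:3])
    print("Fz",np.mean(F).round(2),"+-",(np.std(F)/n**.5).round(2),"tau",np.mean(T,0).round(2))
E
python3 -c "
from h import *
weigh();go([.5358,-.1725,.045],-9.5)"
```

```text
Fz 0.13 +- 0.17 tau [-69.22 -56.34]
slide [0.008 0.002 0.781] roll -0.001 tcp [ 0.535 -0.174  0.201] yaw -9.6 j6 -0.28 t 16.45 F [ 0.18 -0.05 -0.4 ] w 0.0852 gf 0.0 tilt 0.0
```

Request:
{"api": "servo_tool", "payload": {"rows": [{"slide": [0.01,0,0.2],"roll": 0},{"slide": [0.01,0,0.4],"roll": 0},{"slide": [0.01,0,0.6],"roll": 0},{"slide": [0.01,0,0.72],"roll": 0},{"slide": [0.01,0,0.78],"roll": 0},{"slide": [0.01,0,0.78],"roll": 0}]}}

```text
clock: 17.05
eef_pos: [0.5349, -0.1718, 0.0443]
eef_rot: [-2.398, -2.027, 0.001]
contact_force: [0.6, 0.5, 0.6]
grip_width: 0.0853
gripper_force: 0.0
```

Request:
{"api": "servo_tool", "payload": {"rows": [{"slide": [0,0,0],"roll": 0},{"slide": [0,0,0],"roll": 0},{"slide": [0,0,0],"roll": 0},{"slide": [0,0,0],"roll": 0},{"slide": [0,0,0],"roll": 0},{"slide": [0,0,0],"roll": 0}], "gripper": 0, "squeeze": 60}}

```text
clock: 17.65
eef_pos: [0.5362, -0.1725, 0.0472]
eef_rot: [2.397, 2.026, 0.002]
contact_force: [-0.8, 0.9, 6.0]
grip_width: 0.059
gripper_force: 63.7
```

Request:
{"api": "servo_tool", "payload": {"rows": [{"slide": [0,0,-0.05],"roll": 0},{"slide": [0,0,-0.12],"roll": 0},{"slide": [0,0,-0.2],"roll": 0},{"slide": [0,0,-0.25],"roll": 0},{"slide": [0,0,-0.25],"roll": 0},{"slide": [0,0,-0.25],"roll": 0},{"slide": [0,0,-0.25],"roll": 0}]}}

```text
clock: 18.35
eef_pos: [0.5351, -0.1719, 0.0947]
eef_rot: [-2.399, -2.027, 0.001]
contact_force: [0.0, -0.7, -0.9]
grip_width: 0.0589
gripper_force: 64.7
```

```bash
python3 -c "
from h import *
weigh();go([.5358,-.1725,.045],-9.5)"
```

```text
Fz -1.59 +- 0.15 tau [-73.07 -53.29]
slide [-0.002  0.002  0.251] roll -0.0 tcp [ 0.535 -0.172  0.095] yaw -9.6 j6 -0.28 t 18.85 F [ 0.14  0.16 -0.93] w 0.059 gf 64.7 tilt 0.0
```

Request:
{"api": "servo_tool", "payload": {"rows": [{"slide": [0,0,0.1],"roll": 0},{"slide": [0,0,0.18],"roll": 0},{"slide": [0,0,0.23],"roll": 0},{"slide": [0,0,0.25],"roll": 0},{"slide": [0,0,0.25],"roll": 0}]}}

```text
clock: 19.35
eef_pos: [0.5354, -0.1721, 0.0465]
eef_rot: [-2.399, -2.028, 0.0]
contact_force: [-9.3, 4.3, 16.6]
grip_width: 0.0591
gripper_force: 65.8
```

Request:
{"api": "servo_tool", "payload": {"rows": [{"slide": [0,0,0],"roll": 0},{"slide": [0,0,0],"roll": 0},{"slide": [0,0,0],"roll": 0},{"slide": [0,0,0],"roll": 0},{"slide": [0,0,-0.15],"roll": 0},{"slide": [0,0,-0.35],"roll": 0},{"slide": [0,0,-0.5],"roll": 0},{"slide": [-0.2,0,-0.5],"roll": 0},{"slide": [-0.4,0.01,-0.5],"roll": 0},{"slide": [-0.49,0.01,-0.5],"roll": 0},{"slide": [-0.49,0.01,-0.5],"roll": 0}], "gripper": 100}}

```text
clock: 20.45
eef_pos: [0.5205, -0.271, 0.1449]
eef_rot: [-2.402, -2.025, 0.0]
contact_force: [-0.4, 0.3, 0.2]
grip_width: 0.0854
gripper_force: 0.0
```

```bash
python3 -c "
from h import *
go([.5221,-.2694,.045],-9.5)"
```

```text
slide [0.009 0.007 0.5  ] roll -0.001 tcp [ 0.52  -0.271  0.145] yaw -9.7 j6 -0.44 t 20.45 F [-0.37  0.29  0.18] w 0.0854 gf 0.0 tilt 0.0
```

Request:
{"api": "servo_tool", "payload": {"rows": [{"slide": [0.01,0.01,0.2],"roll": 0},{"slide": [0.01,0.01,0.4],"roll": 0},{"slide": [0.01,0.01,0.48],"roll": 0},{"slide": [0.01,0.01,0.5],"roll": 0},{"slide": [0.01,0.01,0.5],"roll": 0}]}}

```text
clock: 20.95
eef_pos: [0.5235, -0.2667, 0.0453]
eef_rot: [-2.398, -2.028, -0.0]
contact_force: [-0.0, -0.1, -0.3]
grip_width: 0.0854
gripper_force: 0.0
```

Request:
{"api": "servo_tool", "payload": {"rows": [{"slide": [0,0,0],"roll": 0},{"slide": [0,0,0],"roll": 0},{"slide": [0,0,0],"roll": 0},{"slide": [0,0,0],"roll": 0},{"slide": [0,0,0],"roll": 0},{"slide": [0,0,0],"roll": 0}], "gripper": 0, "squeeze": 60}}

```text
clock: 21.55
eef_pos: [0.5238, -0.2676, 0.0469]
eef_rot: [2.398, 2.027, 0.001]
contact_force: [-3.3, 1.2, 8.3]
grip_width: 0.0592
gripper_force: 63.7
```

Request:
{"api": "servo_tool", "payload": {"rows": [{"slide": [0,0,-0.05],"roll": 0},{"slide": [0,0,-0.12],"roll": 0},{"slide": [0,0,-0.2],"roll": 0},{"slide": [0,0,-0.25],"roll": 0},{"slide": [0,0,-0.25],"roll": 0},{"slide": [0,0,-0.25],"roll": 0},{"slide": [0,0,-0.25],"roll": 0}]}}

```text
clock: 22.25
eef_pos: [0.523, -0.2672, 0.0946]
eef_rot: [-2.398, -2.027, 0.0]
contact_force: [0.2, -0.5, -6.3]
grip_width: 0.0587
gripper_force: 65.7
```

```bash
python3 -c "
from h import *
weigh();go([.5221,-.2694,.045],-9.5)"
```

```text
Fz -5.22 +- 0.18 tau [-80.   -55.19]
slide [-0.011 -0.004  0.251] roll -0.0 tcp [ 0.523 -0.267  0.095] yaw -9.6 j6 -0.44 t 22.75 F [-0.6  -0.44 -5.4 ] w 0.0587 gf 65.7 tilt 0.0
```

Tin 2 weighs about 5.2 N against 1.6 N for tin 1. I'll put it down and heft the third too, as asked.

Request:
{"api": "servo_tool", "payload": {"rows": [{"slide": [0,0,0.1],"roll": 0},{"slide": [0,0,0.18],"roll": 0},{"slide": [0,0,0.22],"roll": 0},{"slide": [0,0,0.24],"roll": 0},{"slide": [0,0,0.24],"roll": 0}]}}

```text
clock: 23.25
eef_pos: [0.5235, -0.2675, 0.0477]
eef_rot: [2.399, 2.028, 0.0]
contact_force: [0.8, -0.4, -4.9]
grip_width: 0.0588
gripper_force: 66.2
```

Request:
{"api": "servo_tool", "payload": {"rows": [{"slide": [0,0,0],"roll": 0},{"slide": [0,0,0],"roll": 0},{"slide": [0,0,0],"roll": 0},{"slide": [0,0,0],"roll": 0},{"slide": [0,0,-0.15],"roll": 0},{"slide": [0,0,-0.35],"roll": 0},{"slide": [0,0,-0.5],"roll": 0},{"slide": [-0.2,0,-0.5],"roll": 0},{"slide": [-0.4,-0.02,-0.5],"roll": 0},{"slide": [-0.485,-0.02,-0.5],"roll": 0},{"slide": [-0.485,-0.02,-0.5],"roll": 0}], "gripper": 100}}

```text
clock: 24.35
eef_pos: [0.5026, -0.3642, 0.147]
eef_rot: [-2.402, -2.025, 0.0]
contact_force: [0.5, 0.5, -0.1]
grip_width: 0.0857
gripper_force: 0.0
```

```bash
python3 -c "
from h import *
go([.503,-.3623,.045],-9.5)"
```

```text
slide [0.01 0.   0.51] roll -0.001 tcp [ 0.503 -0.364  0.147] yaw -9.7 j6 -0.58 t 24.35 F [ 0.46  0.46 -0.05] w 0.0857 gf 0.0 tilt 0.0
```

Request:
{"api": "servo_tool", "payload": {"rows": [{"slide": [0.01,0,0.2],"roll": 0},{"slide": [0.01,0,0.4],"roll": 0},{"slide": [0.01,0,0.48],"roll": 0},{"slide": [0.01,0,0.51],"roll": 0},{"slide": [0.01,0,0.51],"roll": 0}]}}

```text
clock: 24.85
eef_pos: [0.504, -0.3602, 0.0458]
eef_rot: [2.399, 2.028, 0.0]
contact_force: [-0.1, 0.0, 1.0]
grip_width: 0.0854
gripper_force: 0.0
```

Request:
{"api": "servo_tool", "payload": {"rows": [{"slide": [0,0,0],"roll": 0},{"slide": [0,0,0],"roll": 0},{"slide": [0,0,0],"roll": 0},{"slide": [0,0,0],"roll": 0},{"slide": [0,0,0],"roll": 0},{"slide": [0,0,0],"roll": 0}], "gripper": 0, "squeeze": 60}}

```text
clock: 25.45
eef_pos: [0.5042, -0.3609, 0.0473]
eef_rot: [2.397, 2.027, 0.001]
contact_force: [-0.6, 1.9, 9.3]
grip_width: 0.0592
gripper_force: 63.3
```

Request:
{"api": "servo_tool", "payload": {"rows": [{"slide": [0,0,-0.05],"roll": 0},{"slide": [0,0,-0.12],"roll": 0},{"slide": [0,0,-0.2],"roll": 0},{"slide": [0,0,-0.25],"roll": 0},{"slide": [0,0,-0.25],"roll": 0},{"slide": [0,0,-0.25],"roll": 0},{"slide": [0,0,-0.25],"roll": 0}]}}

```text
clock: 26.15
eef_pos: [0.5033, -0.3601, 0.0946]
eef_rot: [-2.398, -2.027, 0.0]
contact_force: [0.4, -0.2, -2.9]
grip_width: 0.0591
gripper_force: 64.9
```

```bash
python3 -c "
from h import *
weigh();go([.503,-.3623,.045],-9.5)"
```

```text
Fz -2.45 +- 0.2 tau [-84.54 -54.4 ]
slide [-0.01  -0.001  0.251] roll -0.0 tcp [ 0.504 -0.36   0.095] yaw -9.6 j6 -0.58 t 26.65 F [ 0.3  -0.4  -2.28] w 0.0591 gf 64.9 tilt 0.0
```

Tin 3 weighs about 2.5 N, so tin 2, the middle one, is the heaviest. I'll put tin 3 down and fetch tin 2.

Request:
{"api": "servo_tool", "payload": {"rows": [{"slide": [0,0,0.1],"roll": 0},{"slide": [0,0,0.18],"roll": 0},{"slide": [0,0,0.22],"roll": 0},{"slide": [0,0,0.24],"roll": 0},{"slide": [0,0,0.24],"roll": 0}]}}

```text
clock: 27.15
eef_pos: [0.5037, -0.3605, 0.0478]
eef_rot: [2.399, 2.028, 0.0]
contact_force: [0.8, -0.7, -2.6]
grip_width: 0.0588
gripper_force: 65.1
```

Request:
{"api": "servo_tool", "payload": {"rows": [{"slide": [0,0,0],"roll": 0},{"slide": [0,0,0],"roll": 0},{"slide": [0,0,0],"roll": 0},{"slide": [0,0,0],"roll": 0},{"slide": [0,0,-0.15],"roll": 0},{"slide": [0,0,-0.35],"roll": 0},{"slide": [0,0,-0.5],"roll": 0},{"slide": [0.2,0,-0.5],"roll": 0},{"slide": [0.4,0.02,-0.5],"roll": 0},{"slide": [0.475,0.02,-0.5],"roll": 0},{"slide": [0.475,0.02,-0.5],"roll": 0}], "gripper": 100}}

```text
clock: 28.25
eef_pos: [0.5238, -0.2657, 0.1476]
eef_rot: [2.397, 2.031, 0.0]
contact_force: [-0.7, -0.3, -0.3]
grip_width: 0.0852
gripper_force: 0.0
```

```bash
python3 -c "
from h import *
go([.5233,-.2675,.045],-9.5)"
```

```text
slide [-0.009 -0.001  0.513] roll 0.0 tcp [ 0.524 -0.266  0.148] yaw -9.4 j6 -0.44 t 28.25 F [-0.68 -0.33 -0.28] w 0.0852 gf 0.0 tilt 0.0
```

Request:
{"api": "servo_tool", "payload": {"rows": [{"slide": [-0.005,0,0.2],"roll": 0},{"slide": [-0.005,0,0.4],"roll": 0},{"slide": [-0.005,0,0.48],"roll": 0},{"slide": [-0.005,0,0.51],"roll": 0},{"slide": [-0.005,0,0.51],"roll": 0}]}}

```text
clock: 28.75
eef_pos: [0.5229, -0.2691, 0.045]
eef_rot: [-2.399, -2.027, 0.0]
contact_force: [0.2, -0.7, -0.5]
grip_width: 0.0856
gripper_force: 0.0
```

Request:
{"api": "servo_tool", "payload": {"rows": [{"slide": [0,0,0],"roll": 0},{"slide": [0,0,0],"roll": 0},{"slide": [0,0,0],"roll": 0},{"slide": [0,0,0],"roll": 0},{"slide": [0,0,0],"roll": 0},{"slide": [0,0,0],"roll": 0}], "gripper": 0, "squeeze": 70}}

```text
clock: 29.35
eef_pos: [0.5236, -0.2689, 0.0469]
eef_rot: [2.398, 2.027, 0.0]
contact_force: [-4.2, -0.2, 7.8]
grip_width: 0.0588
gripper_force: 74.6
```

Request:
{"api": "servo_tool", "payload": {"rows": [{"slide": [0,0,-0.05],"roll": 0},{"slide": [0,0,-0.15],"roll": 0},{"slide": [0,0,-0.3],"roll": 0},{"slide": [0,0,-0.5],"roll": 0},{"slide": [0,0,-0.7],"roll": 0},{"slide": [0,0,-0.85],"roll": 0},{"slide": [0,0,-0.95],"roll": 0},{"slide": [0,0,-1],"roll": 0},{"slide": [0,0,-1],"roll": 0},{"slide": [0,0,-1],"roll": 0},{"slide": [0,0,-1],"roll": 0}]}}

```text
clock: 30.45
eef_pos: [0.5228, -0.2681, 0.2438]
eef_rot: [-2.398, -2.027, 0.001]
contact_force: [-0.1, -0.3, -5.2]
grip_width: 0.0585
gripper_force: 76.6
```

```bash
python3 -c "
from h import *
weigh(6);go([.5233,-.2675,.045],-9.5)
cv2.imwrite('pics/f.png',robot.get_image('side'))"
```

```text
Fz -5.02 +- 0.18 tau [-76.76 -59.85]
slide [0.004 0.001 1.   ] roll -0.0 tcp [ 0.523 -0.268  0.245] yaw -9.6 j6 -0.44 t 30.75 F [-0.19 -0.03 -5.01] w 0.0584 gf 76.6 tilt 0.0
```

View pics/f.png

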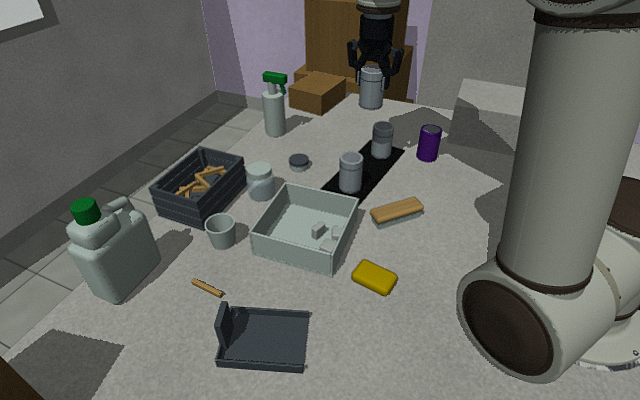

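The last picture shows everything as asked:
- The empty tray is flat at (262,340).
- The tablets are in the tub at about (325,235).
- Two tins stand upright on the mat at (350,172) and (382,140).
- The heaviest tin is held upright at (371,88), about 20 cm up.
- The bystanders have not moved.

```bash
python3 -c "
from cell import robot
print(robot.hand_in())"
```

```text
the job is handed in; nothing more can be done
None
```

The job is done and handed in: the three tablets are in the tub, the empty tray is flat on the counter, the two lighter tins (about 1.6 and 2.5 N) stand on their mat, and the heaviest (about 5.2 N, from the middle) is held upright about 20 cm up.

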